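# Close the telescopic lever bar and put it away in its tray

## Task

The three-section telescopic lever bar has been left pulled out in its wooden rest on the bench. Push it fully together, first the thin inner tube all the way home and only then the middle tube, then lay the closed bar flat and lengthwise in the empty grey tray. Do not drop it, and leave the mug, the tape roll and the carton alone.

Things in the scene. Friction and masses are not known exactly. Their poses are not given: they have to be found in the camera images.
- lever_bar: The outer tube of the bar: dark square steel tube 140 mm long, 32 x 32 mm in section, with a black rubber sleeve at the butt end. Origin at the centre of its underside; x runs along the bar towards the tubes that slide out of it, z up. The whole bar weighs about 0.7 kg and is loose. Closed, it is 164 mm long: 70 mm from this origin to the butt, 94 mm to the end cap's outer face.
- middle_tube (a joint): How far the middle tube is pulled out of the outer tube, in m: 0 = fully home, its collar against the outer tube's mouth; at most 0.08. It slides stiffly (about 8 N) and stays where it is left. Bright square steel tube 24 x 24 mm ending in a steel collar 10 mm long, 32 x 32 mm.
- inner_tube (a joint): How far the inner tube is pulled out of the middle tube, in m: 0 = fully home, its end cap against the middle tube's collar; at most 0.08. It slides more easily (about 3 N), so a steady push on the end cap moves it before the middle tube. Bright square steel tube 16 x 16 mm ending in a black rubber end cap 14 mm long, 32 x 32 mm.
- bar_grip (a point): Centre of the outer tube, on the bar's axis, 16 mm above its underside and midway along its 140 mm; a good place to grasp across its sides. In the rest there is an 80 mm gap between the saddles here, open down to the bench on both sides of a strip 22 mm wide and 4 mm high.
- bar_collar (a point): Centre of the middle tube's collar, on the bar's axis; x along the bar, outwards.
- bar_end (a point): Centre of the outer face of the inner tube's end cap, on the bar's axis, 36 mm above the bench while the bar lies in the rest; x along the bar, outwards.
- rest: Wooden rest fixed to the bench: two saddles 34 mm long whose floor is 20 mm above the bench, with cheeks up to 40 mm high on both sides of the bar (2 to 3 mm play), and an end stop 60 mm high behind the bar's butt, which takes the push. Origin on the bench; x points along the bar, from the stop outwards; the stop's face is at x = -154 mm, the saddles at x = -154 to -120 and -40 to -6 mm. Beyond that the pulled-out tubes hang free over the bench.
- tray: Grey painted open sheet-metal tray fixed to the bench, 235 x 130 mm outside, 26 mm high, walls and floor 4 mm thick. Origin at the centre of its underside; x along its length, z up.
- mug: White ceramic mug, 82 mm wide, 95 mm high, a bystander. Origin at the centre of its underside.
- tape_roll: Black roll of tape lying flat, 100 mm across, 45 mm high, a bystander. Origin at the centre of its underside.
- carton: Cardboard carton 90 x 130 x 55 mm high, a bystander. Origin at the centre of its underside.
Not all that is in view belongs to the job. Of the things like the lever_bar, leave any that is green, orange or pink; of the rest the larger one is meant.

How it is judged:
By the outcome, as a careful person would: the job done as asked, in the order asked, and still so for the second after the job is handed in, with the robot touching nothing.
It also fails if it takes over 58 s, if anything falls off the work surface, if the arm or the gripper's body presses on something with over 40 N, if the wrist force passes 120 N, or if a joint passes its speed limit or range.

## Robot

A 6-joint arm with a two-finger parallel gripper is mounted at the origin on the work surface. World frame = base frame: x ahead of the robot, y to its left, z up, the work surface at z = 0. Lengths are in mm, angles in rad, forces in N, time in s.
With the tool pointing down it reaches from about 275 to 725 mm from the base axis. Payload 15.9 kg.
Tool frame: the origin (TCP) lies midway between the tips of the shut fingers; the grasp point (between the pads) lies 19 mm behind it; z points along the fingers, y is the direction in which the jaws open and shut (so a half turn about z gives the same grasp; the last joint's range is limited). The gripper opens to 85 mm and grips with 20 to 120 N. Pads are 22 mm wide; open, the fingers measure 114 mm over their backs; the gripper's body (76 mm by 85 mm) begins 54 mm behind the grasp point. The pads swing forward as they close: fully open they stand 13 mm farther back than shut.
Start: joints at [1.341, 0.213, -0.034, 1.323, 0, 1.571], TCP at [113.886, 486.842, 231.306] pointing down, gripper open.
Joint ranges: [-2.98, 2.98], [-0.74, 1.72], [-1.14, 1.35], [-2.1, 2.04], [-1.57, 1.44], [-3.14, 3.14]. Speed limits (rad/s): [1.89, 1.89, 2.39, 2.57, 3.14, 3.14].

## Interface

Orientations are given as a unit quaternion [x, y, z, w].
In Python, from workcell import r, capture gives the robot as it stands. The module is installed in compiled form; this text tells all that it offers.
- The arm moves only by the tool send_rows, never from a script. Its argument "rows" is a list that holds one entry, the list of rows, each a list of 7 numbers: the shift along the tool's x, y, z in mm, then the turn, a rotation vector about the tool's x, y, z in rad, then the opening, from 0 (shut) to 1 (fully open). In form: [[[dx, dy, dz, ax, ay, az, gripper], ...]]. A call has exactly 10 rows; each row is the pose to reach, as a shift and turn from the pose commanded when the call began, along the tool's axes at that moment; what a row does not reach only later rows make up. A row lasts 1/8 s, in which the tool goes at most 62.5 mm and 10.7 degrees, less where a joint would pass 70% of its speed; a pose out of reach is approached as far as the arm can. A call with a gripper value outside its range is refused whole. The fingers move at their own pace and stop on an object; the grip force is fixed at half the most. Time passes only in rows, so rows that repeat a pose let the fingers close, or fill a call up. It gives the time, the measured TCP pose, the force and the opening at its end, in the units of the state.
- r.read_state(): the state, without advancing time (a new reading comes with each control period).
- capture(name): name is "scene" or "top"; returns a dict with "img" (420x560x3 uint8, red, green, blue), "K" (3x3 intrinsics, pixels), "k1" (the pictures are not rectified: a ray, as slopes to the right and down, at radius r is drawn at 1 + k1 r^2 times it, then the intrinsics apply), "world_from_camera" (4x4, takes a point from camera to world coordinates). Camera axes: x right, y down, z forward; pixel columns grow to the right and rows downward; lengths in mm; the calibration is good to about 2 mm. A picture is of the moment at which its call begins. There is no depth.
- r.job_done(): hands the job in, once; it reports no verdict.
The state is a dict: "clock": time; "q": joint angles; "qvel": joint speeds; "tau": joint torques, N m; "eef_pos": TCP position; "orientation": TCP orientation; "force": force on the tool from outside, world axes, zero at the start; "wrist_torque": the same for the moment, N m; "opening": opening from 0.0 (shut) to 1.0 (fully open).
Only numpy, scipy, OpenCV 4.12 (cv2) and the standard library are available. Lean on these libraries where they do the work, as an engineer would, in place of code of your own. Each camera call takes 0.05 s, during which the arm holds its last target.

## Working session

There is one attempt and no reset: what is moved stays moved. The work goes in short steps, Python scripts to look and compute and a tool call to move; the robot and the scene stay as the last step left them, time stands still between calls to the robot, and variables do not carry over. Pictures are saved under pics/ and viewed, and the job is handed in when it is done.

Besides the shell and the picture viewer there is one more tool, called as name([rows], argument=value, ...), one row to a line, values as JSON. send_rows: Moves the arm, as the interface text tells. Its arguments: {"type":"object","properties":{"rows":{"type":"array","items":{"type":"array","items":{"type":"array","items":{"type":"number"}}}}},"required":["rows"]}

```bash
mkdir -p pics
python3 - <<'E'
from workcell import r,capture
import cv2,numpy as np,pickle
for n in("scene","top"):
    c=capture(n);pickle.dump(c,open(n+".pkl","wb"));cv2.imwrite(f"pics/{n}0.png",c["img"][:,:,::-1]);print(n,c["K"],c["k1"],np.round(c["world_from_camera"],3))
print(r.read_state())
E
```

```text
scene [[396.01175485   0.         284.0105299 ]
 [  0.         396.01175485 213.86587968]
 [  0.           0.           1.        ]] -0.06905126404408583 [[ 2.210000e-01  6.740000e-01 -7.050000e-01  1.291785e+03]
 [ 9.750000e-01 -1.430000e-01  1.690000e-01 -1.778610e+02]
 [ 1.300000e-02 -7.240000e-01 -6.890000e-01  8.932150e+02]
 [ 0.000000e+00  0.000000e+00  0.000000e+00  1.000000e+00]]
top [[453.8543974    0.         278.52764963]
 [  0.         453.8543974  206.04960753]
 [  0.           0.           1.        ]] -0.07709473374613014 [[-1.400000e-02 -9.940000e-01  1.090000e-01  3.103820e+02]
 [-1.000000e+00  1.500000e-02  8.000000e-03 -1.550000e-01]
 [-9.000000e-03 -1.090000e-01 -9.940000e-01  1.260568e+03]
 [ 0.000000e+00  0.000000e+00  0.000000e+00  1.000000e+00]]
{'clock': 0.1, 'q': array([ 1.34101986e+00,  2.13341140e-01, -3.49388225e-02,  1.32349922e+00,
       -2.43198949e-05,  1.57080759e+00]), 'qvel': array([-6.63844447e-05, -1.06456294e-03,  1.44429032e-03, -3.01852825e-04,
       -5.48244576e-04,  1.07243037e-03]), 'tau': array([ 1.15523930e-03, -6.87255335e+01,  4.87803125e+01,  1.22662893e-02,
        3.53598034e-05, -7.60143521e-07]), 'eef_pos': array([113.8231051 , 486.58200694, 230.87139001]), 'orientation': array([ 1.14641233e-01,  9.93406838e-01, -4.89580178e-04, -4.42523623e-05]), 'force': array([-0.19337324,  0.23503277, -0.25577754]), 'wrist_torque': array([ 0.02368555,  0.0184878 , -0.04482587]), 'opening': 1.0016686105879795}
```

View pics/scene0.png

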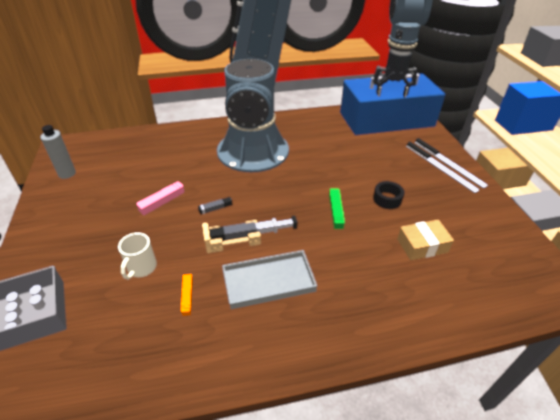

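View pics/top0.png

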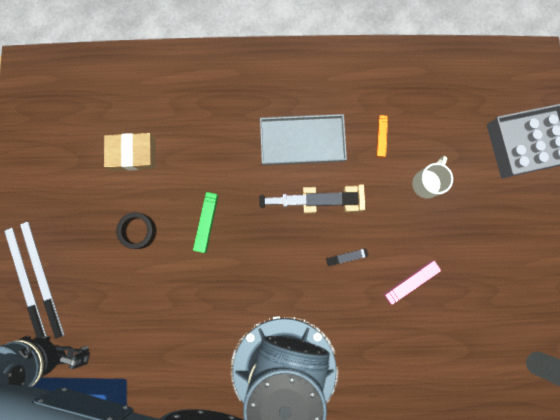

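Scene view: bar in the rest from about (205,235) to the black cap at (295,222), tray at about (268,278). Top view: cap at about (263,201), stop at about (362,198), tray centred near (303,139). I'll enlarge the top view and measure.

```bash
cat > h.py <<'E'
import numpy as np,cv2,pickle
def ray(c,uv):
    K=np.array(c["K"]);T=np.array(c["world_from_camera"]);k=c["k1"]
    p=cv2.undistortPoints(np.array(uv,float).reshape(-1,1,2),K,np.array([k,0,0,0,0.])).reshape(-1,2)
    d=np.c_[p,np.ones(len(p))]@T[:3,:3].T
    return T[:3,3],d
def onz(c,uv,z):
    o,d=ray(c,uv);s=(z-o[2])/d[:,2];return o+s[:,None]*d
def tri(c1,u1,c2,u2):
    o1,d1=ray(c1,[u1]);o2,d2=ray(c2,[u2]);d1=d1[0]/np.linalg.norm(d1);d2=d2[0]/np.linalg.norm(d2)
    A=np.c_[d1,-d2];s=np.linalg.lstsq(A,o2-o1,rcond=None)[0]
    a=o1+s[0]*d1;b=o2+s[1]*d2;return (a+b)/2,np.linalg.norm(a-b)
E
python3 - <<'E'
import cv2
a=cv2.imread("pics/top0.png");s=cv2.imread("pics/scene0.png")
cv2.imwrite("pics/topz.png",cv2.resize(a[105:220,250:380],None,fx=5,fy=5,interpolation=cv2.INTER_CUBIC)) 
cv2.imwrite("pics/scenez.png",cv2.resize(s[205:310,195:325],None,fx=5,fy=5,interpolation=cv2.INTER_CUBIC))
E
```

```text
(no output)
```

View pics/topz.png

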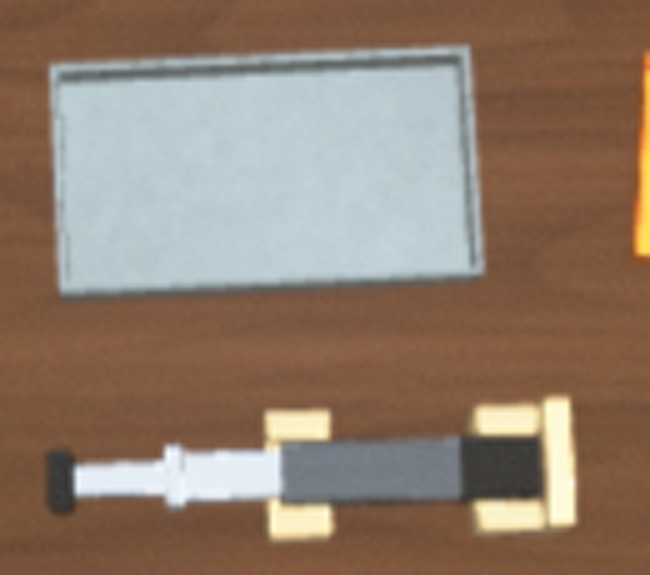

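View pics/scenez.png

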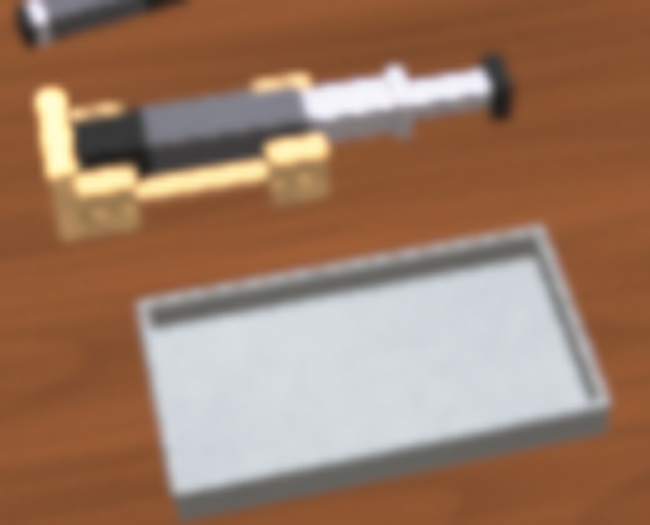

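Run:
```python
from h import *
c=pickle.load(open("top.pkl","rb"));s=pickle.load(open("scene.pkl","rb"))
t=lambda L:[((x+.5)/5-.5+250,(y+.5)/5-.5+105) for x,y in L]
u=lambda L:[((x+.5)/5-.5+195,(y+.5)/5-.5+205) for x,y in L]
b=onz(c,t([(47,453),(48,513),(543,437),(545,497),(282,441),(283,503),(176,445),(176,508)]),52);print("bar top\n",b.round(1))
cap=(b[0]+b[1])/2;butt=(b[2]+b[3])/2;mouth=(b[4]+b[5])/2;d=cap-butt
print("len",np.linalg.norm(d),np.linalg.norm(mouth-butt),"ang",np.arctan2(d[1],d[0]),"widths",np.linalg.norm(b[0]-b[1]),np.linalg.norm(b[2]-b[3]))
sd=onz(c,t([(545,398),(573,398),(576,525),(548,527)]),60);print("stop top",sd.round(1))
q=onz(c,t([(50,65),(469,47),(485,273),(62,293)]),26);print("tray",q.round(1),q.mean(0),[np.linalg.norm(q[i]-q[i-1]) for i in range(4)]);e=(q[0]+q[3]-q[1]-q[2])/2;print("trayang",np.arctan2(e[1],e[0]))
# scene
q=onz(s,u([(137,302),(543,227),(608,403),(178,497)]),26);print("tray scene",q.round(1),q.mean(0));e=(q[1]+q[2]-q[0]-q[3])/2;print(np.arctan2(e[1],e[0]))
b=onz(s,u([(72,125),(80,165),(305,90),(301,88)]),52);print("scene bar",b.round(1))
b=onz(s,u([(495,55),(510,75)]),52);print("scene cap",b.round(1))
```

```text
bar top
 [[ 472.6   61.6   52. ]
 [ 440.2   61.3   52. ]
 [ 477.4 -205.4   52. ]
 [ 444.9 -205.4   52. ]
 [ 477.3  -64.8   52. ]
 [ 443.7  -64.7   52. ]
 [ 475.9   -7.8   52. ]
 [ 441.9   -7.3   52. ]]
len 266.82388956206256 140.60695788110246 ang 1.5885996208446258 widths 32.440355712706484 32.49270012212648
stop top [[ 497.4 -205.8   60. ]
 [ 497.2 -220.8   60. ]
 [ 428.8 -220.1   60. ]
 [ 427.9 -205.1   60. ]]
tray [[ 695.8   59.4   26. ]
 [ 702.7 -176.    26. ]
 [ 573.2 -180.7   26. ]
 [ 565.4   53.8   26. ]] [634.26145825 -60.88632054  26.        ] [np.float64(130.55716938621288), np.float64(235.5221977546661), np.float64(129.62268943647592), np.float64(234.64186653495344)]
trayang 1.6021975962600643
tray scene [[ 571.4 -181.    26. ]
 [ 565.1   55.5   26. ]
 [ 693.6   57.7   26. ]
 [ 704.  -174.9   26. ]] [633.54398877 -60.69162839  26.        ]
1.6064034055744738
scene bar [[ 451.4 -203.6   52. ]
 [ 484.8 -201.9   52. ]
 [ 451.1  -63.9   52. ]
 [ 448.9  -65.9   52. ]]
scene cap [[445.3  55.3  52. ]
 [464.2  60.   52. ]]
```

Both views agree to about 2 mm (bar axis about 266.8 mm long at yaw 1.589, tray centre (634,-61) at yaw 1.604). I'll write a helper for moves, then head to a point beyond the cap, fingers shut.

```bash
cat > mv.py <<'E'
import sys
from workcell import r
import numpy as np
from scipy.spatial.transform import Rotation as R
s=r.read_state();x,y,z,yaw=map(float,sys.argv[1:5])
R0=R.from_quat(s["orientation"])
Rt=R.from_matrix(np.c_[[np.cos(yaw),np.sin(yaw),0],[np.sin(yaw),-np.cos(yaw),0],[0,0,-1]])
print("clock",s["clock"],"pos",s["eef_pos"].round(1),"F",s["force"].round(1))
print("delta",R0.inv().apply(np.array([x,y,z])-s["eef_pos"]).round(1),(R0.inv()*Rt).as_rotvec().round(4))
E
python3 mv.py 456 96 120 1.5886
```

```text
clock 0.1 pos [113.8 486.6 230.9] F [-0.2  0.2 -0.3]
delta [-422.1 -302.3  111.2] [-8.0000e-04  7.0000e-04  1.3232e+00]
```

send_rows([
  [[-42,-30,11,0,0,0.132,0],[-84,-60,22,0,0,0.265,0],[-127,-91,33,0,0,0.397,0],[-169,-121,44,0,0,0.529,0],[-211,-151,55,0,0,0.661,0],[-253,-181,67,0,0,0.794,0],[-295,-211,78,0,0,0.926,0],[-338,-242,89,0,0,1.058,0],[-380,-272,100,0,0,1.191,0],[-422,-302,111,0,0,1.323,0]],
])

```text
clock: 1.35
eef_pos: [456.8, 95.1, 119.8]
orientation: [0.702, 0.712, -0.0, -0.0]
force: [0.2, 1.3, -0.2]
opening: -0.001
```

```bash
python3 mv.py 456.2 92 23 1.5886
```

```text
clock 1.35 pos [456.8  95.1 119.8] F [ 0.2  1.3 -0.2]
delta [-3.  -0.6 96.8] [-0.0002 -0.0001 -0.0045]
```

send_rows([
  [[-1,-0.6,15,0,0,-0.004,0],[-1,-0.6,30,0,0,-0.004,0],[-2,-0.6,50,0,0,-0.004,0],[-2,-0.6,70,0,0,-0.004,0],[-3,-0.6,85,0,0,-0.004,0],[-3,-0.6,92,0,0,-0.004,0],[-3,-0.6,97,0,0,-0.004,0],[-3,-0.6,97,0,0,-0.004,0],[-3,-0.6,97,0,0,-0.004,0],[-3,-0.6,97,0,0,-0.004,0]],
])

```text
clock: 2.6
eef_pos: [455.7, 93.7, 23.6]
orientation: [0.699, 0.715, 0.0, 0.0]
force: [-0.0, 0.9, -0.3]
opening: 0.001
```

```bash
python3 mv.py 457.4 20 23 1.5886
python3 - <<'E'
from workcell import capture
import cv2,pickle
for n,(a,b,c,d) in {"scene":(150,310,195,325),"top":(150,260,230,380)}.items():
    k=capture(n);i=k["img"][:,:,::-1];cv2.imwrite(f"pics/{n}1.png",cv2.resize(i[a:b,c:d],None,fx=3.7,fy=3.7,interpolation=cv2.INTER_CUBIC))
E
```

```text
clock 2.6 pos [455.7  93.7  23.6] F [-0.   0.9 -0.3]
delta [-73.7   0.1   0.6] [ 0.0006 -0.0001  0.0042]
```

View pics/scene1.png

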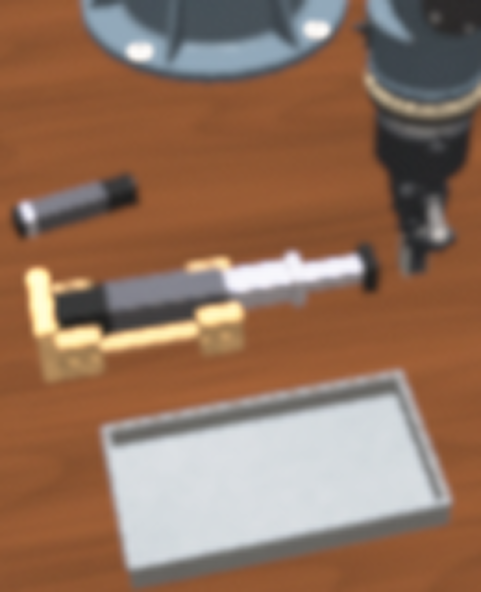

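View pics/top1.png

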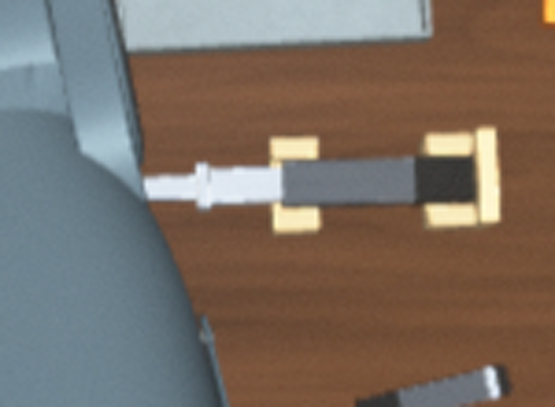

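The shut fingers stand just beyond the cap (scene crop: fingers at (410,265), cap at (368,267)). Now a slow, steady push.

send_rows([
  [[-5,0,0,0,0,0.004,0],[-10,0,0,0,0,0.004,0],[-14,0,0,0,0,0.004,0],[-17,0,0,0,0,0.004,0],[-20,0,0,0,0,0.004,0],[-23,0,0,0,0,0.004,0],[-26,0,0,0,0,0.004,0],[-29,0,0,0,0,0.004,0],[-32,0,0,0,0,0.004,0],[-35,0,0,0,0,0.004,0]],
])

```text
clock: 3.95
eef_pos: [456.2, 58.5, 23.3]
orientation: [0.701, 0.713, 0.0, -0.0]
force: [-0.2, 2.8, 0.7]
opening: -0.002
```

About 3 N, so the inner tube is sliding alone. Continue.

send_rows([
  [[-3,0,0,0,0,0,0],[-6,0,0,0,0,0,0],[-9,0,0,0,0,0,0],[-12,0,0,0,0,0,0],[-15,0,0,0,0,0,0],[-18,0,0,0,0,0,0],[-21,0,0,0,0,0,0],[-24,0,0,0,0,0,0],[-27,0,0,0,0,0,0],[-30,0,0,0,0,0,0]],
])

```text
clock: 5.2
eef_pos: [456.7, 28.5, 23.3]
orientation: [0.701, 0.713, -0.0, -0.0]
force: [-1.2, 4.1, 1.1]
opening: 0.003
```

Run:
```python
from workcell import capture
import cv2
k=capture("scene");i=k["img"][:,:,::-1];cv2.imwrite("pics/scene2.png",cv2.resize(i[195:265,195:315],None,fx=6,fy=6,interpolation=cv2.INTER_CUBIC))
```

```text
(no output)
```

View pics/scene2.png

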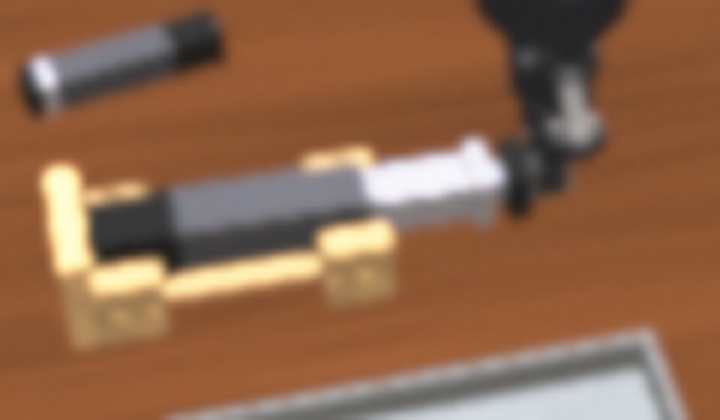

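Inner tube nearly home (cap at crop (518,178), collar at (485,175)), middle tube unmoved. Continue a bit slower through the transition.

send_rows([
  [[-2,0,0,0,0,0,0],[-4,0,0,0,0,0,0],[-6,0,0,0,0,0,0],[-8,0,0,0,0,0,0],[-10,0,0,0,0,0,0],[-12,0,0,0,0,0,0],[-14,0,0,0,0,0,0],[-16,0,0,0,0,0,0],[-18,0,0,0,0,0,0],[-20,0,0,0,0,0,0]],
])

```text
clock: 6.5
eef_pos: [457.1, 9.1, 23.3]
orientation: [0.701, 0.714, 0.0, -0.0]
force: [-0.9, 8.3, -0.1]
opening: -0.003
```

```bash
python3 mv.py 458 -30 23 1.5886;python3 - <<'E'
from workcell import capture
import cv2
k=capture("scene");i=k["img"][:,:,::-1];cv2.imwrite("pics/scene3.png",cv2.resize(i[195:265,195:315],None,fx=6,fy=6,interpolation=cv2.INTER_CUBIC))
E
```

```text
clock 6.5 pos [457.1   9.1  23.3] F [-0.9  8.3 -0.1]
delta [-39.1   0.1   0.3] [ 0.0001 -0.0012  0.0005]
```

View pics/scene3.png

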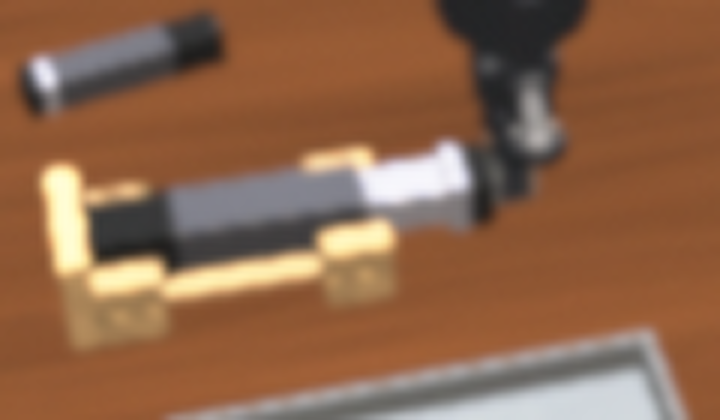

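Force 8 N and cap now abuts the collar, so the middle tube is moving with the inner one home.

send_rows([
  [[-3,0,0,0,0,0,0],[-6,0,0,0,0,0,0],[-10,0,0,0,0,0,0],[-14,0,0,0,0,0,0],[-18,0,0,0,0,0,0],[-22,0,0,0,0,0,0],[-25,0,0,0,0,0,0],[-28,0,0,0,0,0,0],[-30,0,0,0,0,0,0],[-32,0,0,0,0,0,0]],
])

```text
clock: 7.8
eef_pos: [457.6, -23.0, 23.3]
orientation: [0.701, 0.714, 0.0, -0.0]
force: [-1.4, 7.7, 1.9]
opening: 0.003
```

send_rows([
  [[-0.6,0,0,0,0,0,0],[-1.2,0,0,0,0,0,0],[-1.8,0,0,0,0,0,0],[-2.4,0,0,0,0,0,0],[-3,0,0,0,0,0,0],[-3.6,0,0,0,0,0,0],[-4.2,0,0,0,0,0,0],[-4.8,0,0,0,0,0,0],[-5.4,0,0,0,0,0,0],[-6,0,0,0,0,0,0]],
])

```text
clock: 9.05
eef_pos: [457.7, -28.8, 23.3]
orientation: [0.701, 0.714, 0.0, -0.001]
force: [-1.5, 10.1, 2.3]
opening: -0.002
```

send_rows([
  [[-0.3,0,0,0,0,0,0],[-0.6,0,0,0,0,0,0],[-0.9,0,0,0,0,0,0],[-1.2,0,0,0,0,0,0],[-1.5,0,0,0,0,0,0],[-1.8,0,0,0,0,0,0],[-2,0,0,0,0,0,0],[-2,0,0,0,0,0,0],[-2,0,0,0,0,0,0],[-2,0,0,0,0,0,0]],
])

```text
clock: 10.3
eef_pos: [457.7, -30.8, 23.3]
orientation: [0.701, 0.714, 0.0, -0.001]
force: [-1.4, 8.4, 1.9]
opening: -0.002
```

Run:
```python
from workcell import capture,r
import cv2
print(r.read_state()["force"])
k=capture("scene");i=k["img"][:,:,::-1];cv2.imwrite("pics/scene4.png",cv2.resize(i[195:265,195:315],None,fx=6,fy=6,interpolation=cv2.INTER_CUBIC))
```

```text
[-1.43140309  8.4378925   1.93173307]
```

View pics/scene4.png

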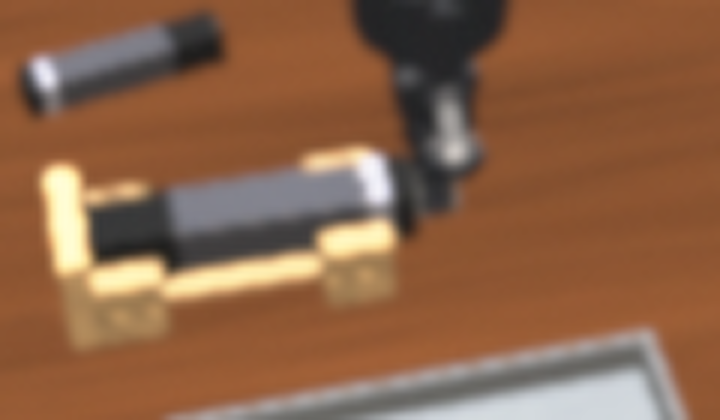

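Only a bright collar band (crop x about 362–392) remains visible; force hasn't risen, so a little further.

send_rows([
  [[-0.2,0,0,0,0,0,0],[-0.4,0,0,0,0,0,0],[-0.6,0,0,0,0,0,0],[-0.8,0,0,0,0,0,0],[-1,0,0,0,0,0,0],[-1.2,0,0,0,0,0,0],[-1.4,0,0,0,0,0,0],[-1.5,0,0,0,0,0,0],[-1.5,0,0,0,0,0,0],[-1.5,0,0,0,0,0,0]],
])

```text
clock: 11.6
eef_pos: [457.7, -31.8, 23.3]
orientation: [0.7, 0.714, 0.001, -0.001]
force: [-1.2, 13.2, 2.6]
opening: -0.0
```

send_rows([
  [[-0.1,0,0,0,0,0,0],[-0.2,0,0,0,0,0,0],[-0.3,0,0,0,0,0,0],[-0.4,0,0,0,0,0,0],[-0.5,0,0,0,0,0,0],[-0.6,0,0,0,0,0,0],[-0.7,0,0,0,0,0,0],[-0.8,0,0,0,0,0,0],[-0.8,0,0,0,0,0,0],[-0.8,0,0,0,0,0,0]],
])

```text
clock: 12.85
eef_pos: [457.7, -31.9, 23.3]
orientation: [0.7, 0.714, 0.001, -0.001]
force: [-2.0, 19.5, 3.1]
opening: 0.0
```

Stalled with force rising to 19.5 N: fully home against the stop. Back off and rise, with the fingers opening.

send_rows([
  [[2,0,0,0,0,0,0],[6,0,0,0,0,0,0],[15,0,0,0,0,0,0],[25,0,0,0,0,0,0],[30,0,-15,0,0,0,0],[30,0,-40,0,0,0,0.3],[30,0,-65,0,0,0,1],[30,0,-90,0,0,0,1],[30,0,-110,0,0,0,1],[30,0,-115,0,0,0,1]],
])

```text
clock: 14.1
eef_pos: [458.0, -3.2, 139.3]
orientation: [0.701, 0.714, 0.001, 0.001]
force: [-0.2, 0.0, 0.3]
opening: 1.001
```

```bash
python3 - <<'E'
from workcell import capture
import cv2
k=capture("scene");i=k["img"][:,:,::-1];cv2.imwrite("pics/scene5.png",cv2.resize(i[195:265,195:315],None,fx=6,fy=6,interpolation=cv2.INTER_CUBIC))
E
python3 mv.py 460 -131.5 125 1.5886
```

```text
clock 14.15 pos [457.8  -3.3 139. ] F [-0.4 -0.8  1.2]
delta [-128.3   -0.2   14. ] [0.0013 0.0001 0.0005]
```

View pics/scene5.png

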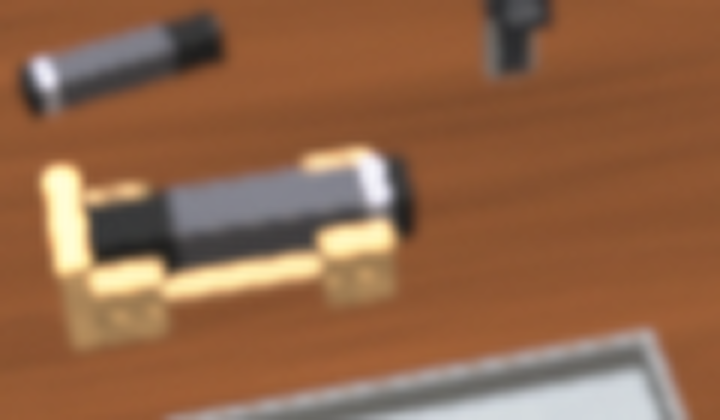

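Bar is closed: collar against the mouth, cap against the collar. Moving over the grip point.

send_rows([
  [[-12,0,1,0,0,0,1],[-30,0,3,0,0,0,1],[-50,0,5,0,0,0,1],[-70,0,7,0,0,0,1],[-90,0,9,0,0,0,1],[-108,0,11,0,0,0,1],[-120,0,13,0,0,0,1],[-128,0,14,0,0,0,1],[-128,0,14,0,0,0,1],[-128,0,14,0,0,0,1]],
])

```text
clock: 15.4
eef_pos: [459.7, -131.3, 124.4]
orientation: [0.701, 0.714, 0.0, 0.0]
force: [-0.6, 0.8, 0.5]
opening: 1.004
```

```bash
python3 mv.py 459.8 -131.5 20 1.5886
```

```text
clock 15.4 pos [ 459.7 -131.3  124.4] F [-0.6  0.8  0.5]
delta [-2.000e-01  1.000e-01  1.044e+02] [ 0.0001 -0.0001  0.0005]
```

send_rows([
  [[0,0,10,0,0,0,1],[0,0,24,0,0,0,1],[0,0,40,0,0,0,1],[0,0,56,0,0,0,1],[0,0,72,0,0,0,1],[0,0,86,0,0,0,1],[0,0,96,0,0,0,1],[0,0,102,0,0,0,1],[0,0,104,0,0,0,1],[0,0,104,0,0,0,1]],
])

```text
clock: 16.65
eef_pos: [459.9, -131.7, 20.5]
orientation: [0.701, 0.713, 0.0, 0.0]
force: [1.2, 0.2, 0.3]
opening: 1.002
```

Run:
```python
from workcell import capture
import cv2
k=capture("scene");i=k["img"][:,:,::-1];cv2.imwrite("pics/scene6.png",cv2.resize(i[175:265,195:315],None,fx=6,fy=6,interpolation=cv2.INTER_CUBIC))
```

```text
(no output)
```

View pics/scene6.png

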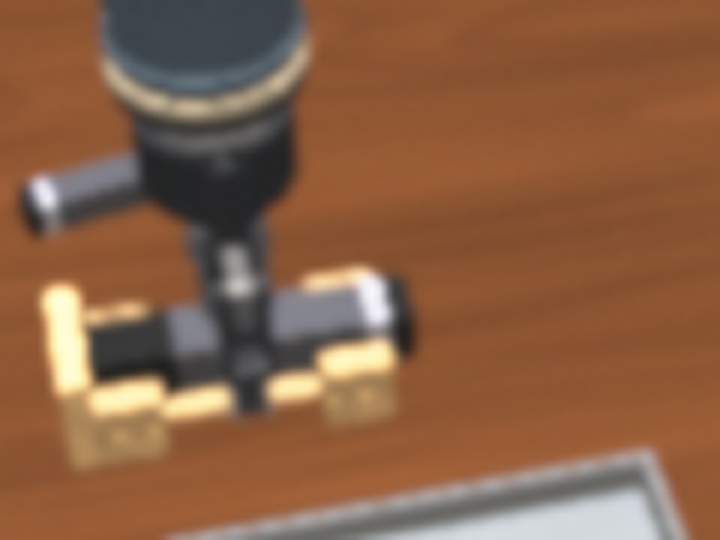

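Fingers straddle the bar between the saddles (crop about (245,370)). Close.

send_rows([
  [[0,0,0,0,0,0,0],[0,0,0,0,0,0,0],[0,0,0,0,0,0,0],[0,0,0,0,0,0,0],[0,0,0,0,0,0,0],[0,0,0,0,0,0,0],[0,0,0,0,0,0,0],[0,0,0,0,0,0,0],[0,0,0,0,0,0,0],[0,0,0,0,0,0,0]],
])

```text
clock: 17.95
eef_pos: [459.8, -131.7, 20.6]
orientation: [0.701, 0.713, 0.0, 0.0]
force: [-1.2, 0.6, 6.6]
opening: 0.367
```

send_rows([
  [[0,0,-2,0,0,0,0],[0,0,-5,0,0,0,0],[0,0,-10,0,0,0,0],[0,0,-16,0,0,0,0],[0,0,-24,0,0,0,0],[0,0,-34,0,0,0,0],[0,0,-46,0,0,0,0],[0,0,-56,0,0,0,0],[0,0,-62,0,0,0,0],[0,0,-65,0,0,0,0]],
])

```text
clock: 19.2
eef_pos: [459.7, -131.6, 85.7]
orientation: [0.701, 0.713, 0.0, 0.0]
force: [0.4, 0.0, -7.3]
opening: 0.365
```

```bash
python3 - <<'E'
from workcell import capture
import cv2
k=capture("scene");i=k["img"][:,:,::-1];cv2.imwrite("pics/scene7.png",cv2.resize(i[155:315,195:325],None,fx=3.7,fy=3.7,interpolation=cv2.INTER_CUBIC))
E
python3 mv.py 634 -69 85 1.604
```

```text
clock 19.25 pos [ 459.8 -131.6   85.8] F [ 0.6  0.8 -6.9]
delta [ 59.5 175.3   0.8] [ 0.0004  0.0001 -0.0152]
```

View pics/scene7.png

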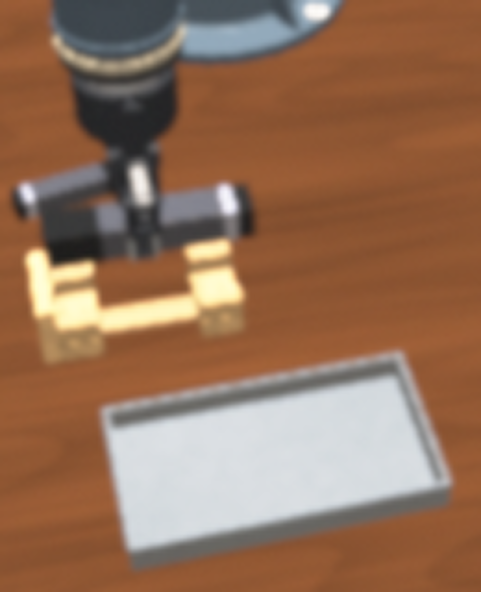

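Bar lifted, level, 7 N carried. Move over the tray.

send_rows([
  [[3,9,0,0,0,-0.001,0],[9,26,0,0,0,-0.003,0],[17,49,0,0,0,-0.005,0],[26,76,0,0,0,-0.007,0],[35,104,0,0,0,-0.009,0],[44,130,0,0,0,-0.011,0],[52,152,0,0,0,-0.013,0],[57,168,0,0,0,-0.015,0],[59.5,175,0,0,0,-0.015,0],[59.5,175,0,0,0,-0.015,0]],
])

```text
clock: 20.5
eef_pos: [633.5, -68.7, 84.7]
orientation: [0.695, 0.719, -0.0, -0.0]
force: [-0.5, 0.0, -7.5]
opening: 0.368
```

```bash
python3 mv.py 634 -69 6 1.604
python3 - <<'E'
from workcell import capture
import cv2
k=capture("scene");i=k["img"][:,:,::-1];cv2.imwrite("pics/scene8.png",cv2.resize(i[175:315,195:325],None,fx=4,fy=4,interpolation=cv2.INTER_CUBIC))
E
```

```text
clock 20.5 pos [633.5 -68.7  84.7] F [-0.5  0.  -7.5]
delta [-0.3  0.5 78.7] [-0.0007 -0.0001  0.    ]
```

View pics/scene8.png

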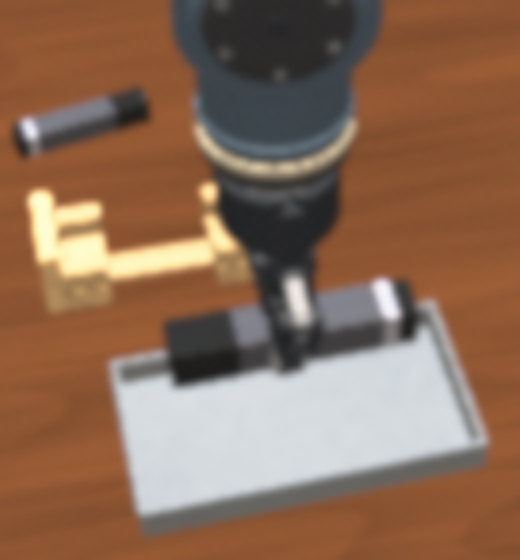

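send_rows([
  [[0,0,8,0,0,0,0],[0,0,20,0,0,0,0],[0,0,32,0,0,0,0],[0,0,44,0,0,0,0],[0,0,55,0,0,0,0],[0,0,64,0,0,0,0],[0,0,70,0,0,0,0],[0,0,74,0,0,0,0],[0,0,76,0,0,0,0],[0,0,77,0,0,0,0]],
])

```text
clock: 21.8
eef_pos: [633.7, -68.9, 8.4]
orientation: [0.695, 0.719, 0.0, 0.0]
force: [0.1, -0.2, -6.6]
opening: 0.364
```

send_rows([
  [[0,0,0.4,0,0,0,0],[0,0,0.8,0,0,0,0],[0,0,1.2,0,0,0,0],[0,0,1.6,0,0,0,0],[0,0,2,0,0,0,0],[0,0,2.3,0,0,0,0],[0,0,2.6,0,0,0,0],[0,0,2.6,0,0,0,0],[0,0,2.6,0,0,0,0],[0,0,2.6,0,0,0,0]],
])

```text
clock: 23.05
eef_pos: [633.6, -69.0, 5.7]
orientation: [0.695, 0.719, 0.0, 0.0]
force: [0.3, 0.1, -7.4]
opening: 0.364
```

send_rows([
  [[0,0,0.2,0,0,0,0],[0,0,0.4,0,0,0,0],[0,0,0.6,0,0,0,0],[0,0,0.8,0,0,0,0],[0,0,1,0,0,0,0],[0,0,1.2,0,0,0,0],[0,0,1.3,0,0,0,0],[0,0,1.3,0,0,0,0],[0,0,1.3,0,0,0,0],[0,0,1.3,0,0,0,0]],
])

```text
clock: 24.3
eef_pos: [633.6, -69.0, 4.7]
orientation: [0.695, 0.719, 0.0, 0.0]
force: [-5.4, 0.5, 5.4]
opening: 0.362
```

Contact on the tray floor (force reversed at the predicted height). Release partway, then rise.

send_rows([
  [[0,0,-0.3,0,0,0,0.4],[0,0,-0.3,0,0,0,0.5],[0,0,-0.3,0,0,0,0.6],[0,0,-0.3,0,0,0,0.7],[0,0,-0.3,0,0,0,0.7],[0,0,-0.3,0,0,0,0.7],[0,0,-0.3,0,0,0,0.7],[0,0,-0.3,0,0,0,0.7],[0,0,-0.3,0,0,0,0.7],[0,0,-0.3,0,0,0,0.7]],
])

```text
clock: 25.55
eef_pos: [633.5, -69.0, 4.7]
orientation: [0.695, 0.719, -0.0, 0.0]
force: [0.4, -0.2, -0.3]
opening: 0.704
```

send_rows([
  [[0,0,-3,0,0,0,0.7],[0,0,-10,0,0,0,0.7],[0,0,-22,0,0,0,0.7],[0,0,-40,0,0,0,0.7],[0,0,-60,0,0,0,0.7],[0,0,-85,0,0,0,0.7],[0,0,-110,0,0,0,0.7],[0,0,-135,0,0,0,0.7],[0,0,-155,0,0,0,0.7],[0,0,-160,0,0,0,0.7]],
])

```text
clock: 26.8
eef_pos: [634.3, -69.0, 166.7]
orientation: [0.695, 0.719, 0.001, 0.001]
force: [-1.0, -0.7, -0.1]
opening: 0.699
```

send_rows([
  [[0,-10,0,0,0,0,0.7],[0,-30,-5,0,0,0,0.7],[0,-60,-10,0,0,0,0.7],[0,-95,-15,0,0,0,0.7],[0,-130,-20,0,0,0,0.7],[0,-165,-25,0,0,0,0.7],[0,-200,-30,0,0,0,0.7],[0,-230,-30,0,0,0,0.7],[0,-245,-30,0,0,0,0.7],[0,-250,-30,0,0,0,0.7]],
])

```text
clock: 28.05
eef_pos: [383.0, -77.2, 194.4]
orientation: [0.695, 0.719, -0.0, -0.0]
force: [0.5, 0.2, 0.3]
opening: 0.702
```

Run:
```python
from workcell import capture,r
import cv2,pickle
print(r.read_state()["force"])
for n in("scene","top"):
    k=capture(n);pickle.dump(k,open(n+"F.pkl","wb"));i=k["img"][:,:,::-1];cv2.imwrite(f"pics/{n}F.png",i)
    a,b,c,d={"scene":(170,310,195,325),"top":(105,220,250,380)}[n]
    cv2.imwrite(f"pics/{n}Fz.png",cv2.resize(i[a:b,c:d],None,fx=4 if n=="scene" else 5,fy=4 if n=="scene" else 5,interpolation=cv2.INTER_CUBIC))
```

```text
[0.52655656 0.19585027 0.26121314]
```

View pics/sceneFz.png

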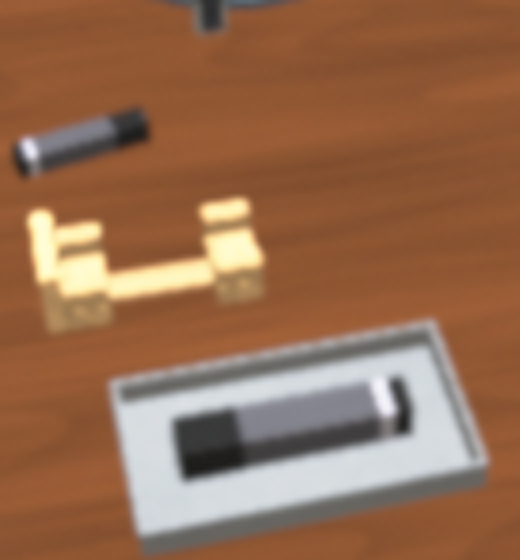

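View pics/topFz.png

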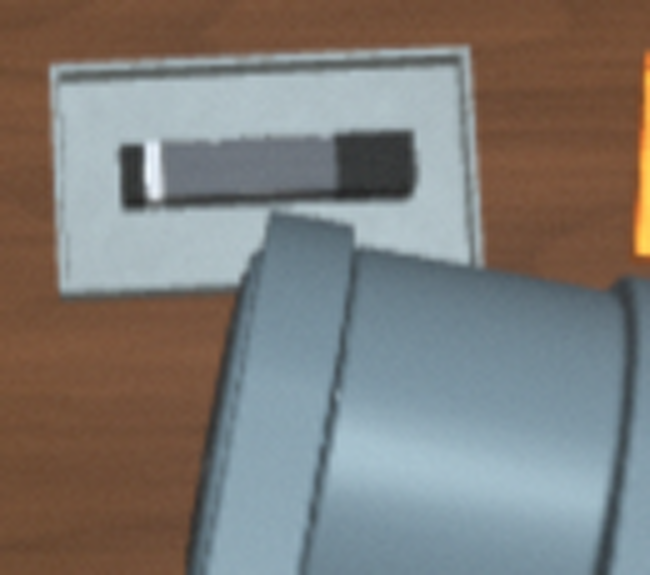

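View pics/topF.png

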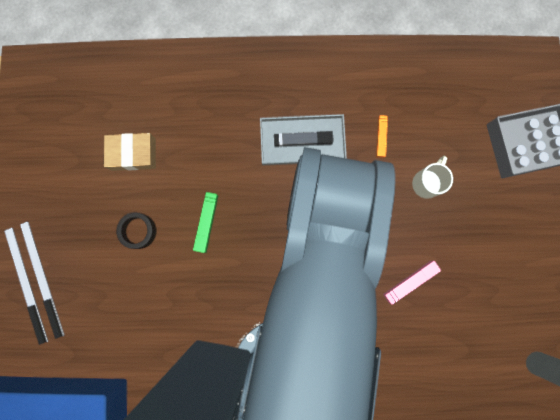

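The closed bar lies flat and parallel to the tray walls, near its centre (top crop x 120–415, y 135–205). The mug, tape and carton haven't moved. A quick length check, then I'll hand it in.

Run:
```python
from h import *
c=pickle.load(open("topF.pkl","rb"))
t=lambda L:[((x+.5)/5-.5+250,(y+.5)/5-.5+105) for x,y in L]
b=onz(c,t([(120,145),(413,130)]),36);print(b.round(1),np.linalg.norm(b[0]-b[1]))
from workcell import r
print(r.job_done())
```

```text
[[ 646.2   20.5   36. ]
 [ 652.4 -141.9   36. ]] 162.55971869006746
the job is handed in; nothing more can be done
None
```

The bar is closed and lying flat, lengthwise, in the grey tray. I handed the job in at about 28 s of the 58 s allowed; no verdict is reported.

- **Closing:** I pushed the end cap slowly with the shut fingers. The inner tube slid home first, at about 3–4 N, with the middle tube still out in the picture. The middle tube followed at about 8 N until it stalled at 19.5 N against the rest's stop.
- **Moving:** I gripped the outer tube across its sides and carried it level to the tray. I lowered it until it touched the floor, then released it and moved the arm clear.

**Last checks:**
- **Length:** the bar measures 162.6 mm in the top picture against 164 mm closed, which is within the 2 mm calibration and shows both tubes home.
- **Position:** it lies parallel to the tray walls and clear of them.
- **Bystanders:** the mug, tape roll, carton and the other bars look unmoved.
- **Arm:** the force reading is near zero and nothing is being touched.

No check failed or disagreed.

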